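# Seat the slotted cog ring on the keyed lamp hub

### The job

On this lamp maker's bench, pick up the large printed cog ring that has the wide slot, turn it so that the slot meets the master key of the lamp base's hub, and slide it down the hub until it lies flat on the wooden plinth. Keep hold of it until it is down rather than dropping it, then let go. Leave the large ring without a slot and the small ring where they lie.

Things in the scene. Friction and masses are not known exactly. Their poses are not given: they have to be found in the camera images.
- slotted_ring: Ring to fit: white printed plastic, 140 g. Toothed disc 114 mm across, 14 mm thick; on it an upright collar, outside diameter 58 mm, up to 48 mm above the underside. 44 mm bore right through. Slot 22 mm wide from the bore along the ring's +x to 42 mm from centre; the collar is open there (a C from above) and solid along the ring's y, for gripping. Origin: centre of underside, z up.
- lamp_base: Fixed. Wooden plinth 150 mm across, 30 mm high; hub on it, tip 94 mm above bench: core 26 mm, small ribs (32 mm across). Master key 10 mm wide juts along base +x to 30 mm from the axis, up to 68 mm above bench, narrower step to 74. Origin: on hub axis at bench height; ring's seat 30 mm above. Fitted, the ring's +x points along base +x.
- plain_ring: Bystander: a white ring of the same size as the slotted one (114 mm disc, 58 mm collar, 48 mm high) but with a closed round collar and no slot; it cannot pass the key. Origin: centre of the underside.
- small_ring: Bystander: a small white slotted ring, 74 mm across the teeth, 38 mm collar, 38 mm high, bore 29 mm, too small for the hub. Origin: centre of the underside.
There are look-alikes about, which are no part of the job. Leave any blue or orange look-alike of the slotted_ring alone. Of the things that look like the lamp_base, take the one that is farthest to the robot's left at the start.

How it is judged:
On the way:
1. the slotted ring is on the hub, within 15 mm of the plinth and still held by the fingers (z of slotted_ring in the frame of lamp_base between 0.026 and 0.045 m and horizontal distance between slotted_ring and lamp_base below 0.015 m and contact force between the fingers and slotted_ring above 0.5 N), for 0.05 s.
At the end, for the whole second after the job is handed in: The slotted ring rests on the plinth around the hub: its underside within 4 mm of the plinth's top, its centre within 15 mm of the hub's axis, its slot over the key (within 0.5 rad), level within 0.1 rad, released and still; the plain ring and the small ring lie within 30 mm of where they started (z of slotted_ring in the frame of lamp_base between 0.026 and 0.034 m and horizontal distance between slotted_ring and lamp_base below 0.015 m and angle between the x axis of slotted_ring and the x axis of lamp_base, either way round below 0.5 rad and angle between slotted_ring's own z axis and vertical below 0.1 rad and linear speed of slotted_ring below 0.02 m/s and distance of each of plain_ring, small_ring from where it was at the start of the episode below 0.03 m); the robot touches nothing.
It fails at once if the plain ring or the small ring is moved more than 30 mm (distance of any of plain_ring, small_ring from where it was at the start of the episode above 0.03 m).
It also fails if it takes over 38 s, if anything falls off the work surface, if the arm or the gripper's body presses on something with over 40 N, if the wrist force passes 120 N, or if a joint passes its speed limit or range.

### The arm

A 6-joint arm with a two-finger parallel gripper is mounted at the origin on the work surface. World frame = base frame: x ahead of the robot, y to its left, z up, the work surface at z = 0. Lengths are in m, angles in rad, forces in N, time in s.
With the tool pointing down it reaches from about 0.35 to 0.775 m from the base axis. Payload 7.3 kg.
Tool frame: the origin (TCP) lies on the centre line of the jaws, within the pads' length; the fingertips stand 17 mm ahead of it and the grasp point (between the pads) lies 2 mm behind it (robot.tcp_to_tips is the distance from the TCP to the fingertips, in m); z points along the fingers, y is the line along which they close (so a half turn about z gives the same grasp; the last joint's range is limited). The gripper opens to 92 mm and grips with 3 to 60 N. Pads are 19 mm wide; open, the fingers measure 130 mm over their backs; the gripper's body (75 mm by 190 mm) begins 47 mm behind the grasp point.
Start: joints at [-0.146, 0.342, 1.524, -0, 1.275, -0.146], TCP at [0.525, 0, 0.244] pointing down, gripper open.
Joint ranges: [-2.53, 2.53], [-0.77, 2.02], [0.04, 2.7], [-1, 4.14], [0.28, 2.66], [-3.11, 3.11]. Speed limits (rad/s): [2.57, 2.57, 3.14, 3.14, 3.14, 3.14].

### API

Orientations are given as [roll, pitch, yaw] about the fixed x, y, z axes, in that order (R = Rz(yaw) Ry(pitch) Rx(roll)).
In Python, from cell import robot gives the robot as it stands. The module is installed in compiled form; this text tells all that it offers.
- The arm moves only by the tool carry_out, never from a script. Its argument "commands" is a list of rows, each a list of 3 entries, a list of its own where there are three numbers: the shift along the tool's x, y, z in m, then the turn about the tool's z in rad, then the opening, from 0 (shut) to 1 (fully open). In form: [[[dx, dy, dz], yaw, claw], ...]. A call has 1 to 20 rows; each row shifts and turns the commanded pose from where the row before left it, along the tool's axes as they then stand; what a row does not reach is not made up. A row lasts 1/8 s, in which the tool goes at most 62.5 mm and 10.7 degrees, less where a joint would pass 70% of its speed; a pose out of reach is approached as far as the arm can. A call is refused whole if a number of a shift passes 0.0625 or a number of a turn 0.188, either way. A call with a gripper value outside its range is refused whole. The fingers move at their own pace and stop on an object; "newtons" is the grip in N (left out, the last holds). Time passes only in rows, so rows that do not move let the fingers close. It gives the time, the measured TCP pose, the force, the opening and the grip force at its end, in the units of the state.
- robot.observe(): the state, without advancing time (a new reading comes with each control period).
- robot.read_camera(name): name is "scene" or "side" or "wrist"; returns a dict with "pixels" (384x512x3 uint8, red, green, blue), "fx", "fy", "cx", "cy" (pixels), "view" (4x4, takes a point from world to camera coordinates); the wrist camera has in their place "T_tool_cam" (4x4, takes a point from camera to tool coordinates, whose origin is the TCP and whose axes are the flange's). Camera axes: x right, y up, looking along -z (the intrinsics and any distortion apply to the point x, -y, -z); pixel columns grow to the right and rows downward; lengths in m; the calibration is good to about 2 mm. A picture is of the moment at which its call begins: read the wrist's pose just before it. There is no depth.
- robot.hand_in(): hands the job in; it is judged then, once.
Trained networks look in a picture, given as the dict that the camera call returned (one of the last four; its "shot" number tells which), for a name from the list of things; names that differ only in an ending like _2 or _b are one class to them, and where a whole thing is asked for, a point or a joint stands for the part that bears it (a point fixed in the world has none). Each returns a list of dicts, best first, with "p" (0 to 1); they miss things now and then, are a little off and sometimes report something else, mostly with a low value. They report only what shows in the picture. A call takes as long as a camera call. They do not tell look-alikes from the thing itself.
- robot.find_in(picture, name): "at" ([column, row] in pixels, amid what is visible of it).
- robot.tip_of(picture, name): "at" ([column, row] in pixels: a listed point, or the origin of a listed thing).
The state is a dict: "time": time; "qpos": joint angles; "qvel": joint speeds; "joint_efforts": joint torques, N m; "tool_pos": TCP position; "tool_rot": TCP orientation; "contact_force": force on the tool from outside, world axes, zero at the start; "torque": the same for the moment, N m; "opening": finger opening in m; "grip_force": force on a finger pad.
Only numpy, scipy, OpenCV 4.12 (cv2) and the standard library are available. Lean on these libraries where they do the work, as an engineer would, in place of code of your own. Each camera call takes 0.05 s, during which the arm holds its last target. There are 200 camera calls.

## Working session

There is one attempt and no reset: what is moved stays moved. The work goes in short steps, Python scripts to look and compute and a tool call to move; the robot and the scene stay as the last step left them, time stands still between calls to the robot, and variables do not carry over. Pictures are saved under pics/ and viewed, at most 10 in all, crops included, and the job is handed in when it is done.

Besides the shell and the picture viewer there is one more tool, called after "Emit:" as name(argument=value, ...) on one line, values as JSON. carry_out: Moves the arm, as the interface text tells. Its arguments: {"type":"object","properties":{"commands":{"type":"array"},"newtons":{"type":"number"}},"required":["commands"]}

```bash
mkdir -p pics; cat > h.py <<'E'
import numpy as np, cv2
from scipy.spatial.transform import Rotation as R
from cell import robot
def T_tool(s):
    T=np.eye(4); r=np.array(s["tool_rot"]).ravel()
    T[:3,:3]=R.from_euler('xyz',r).as_matrix() if r.size==3 else r.reshape(3,3)
    T[:3,3]=s["tool_pos"]; return T
def shoot(n,save=None):
    s=robot.observe(); p=robot.read_camera(n)
    p["c2w"]=T_tool(s)@np.array(p["T_tool_cam"]) if n=="wrist" else np.linalg.inv(p["view"])
    if save: cv2.imwrite(f"pics/{save}.png",np.array(p["pixels"])[:,:,::-1])
    return p
def at_z(p,uv,z):
    d=np.array([(uv[0]-p["cx"])/p["fx"],-(uv[1]-p["cy"])/p["fy"],-1.])
    M=p["c2w"]; d=M[:3,:3]@d; o=M[:3,3]
    return o+d*(z-o[2])/d[2]
def proj(p,X):
    q=np.linalg.inv(p["c2w"])@np.append(X,1); return np.array([p["cx"]-p["fx"]*q[0]/q[2],p["cy"]+p["fy"]*q[1]/q[2]])
E
python3 - <<'E'
from h import *
s=robot.observe(); print(s["tool_rot"],s["tool_pos"],s["time"])
for c in ("scene","side","wrist"):
    p=shoot(c,c+"0"); print(c,[k for k in p],p["c2w"][:3,3].round(3),p["fx"])
    for n in ("slotted_ring","lamp_base","plain_ring","small_ring"):
        for d in robot.tip_of(p,n): print(n,np.round(d["at"]),round(d["p"],2),at_z(p,d["at"],0).round(3))
E
```

```text
[-3.14004687e+00 -2.26382935e-04  1.57079462e+00] [5.24604220e-01 8.10509996e-05 2.43044851e-01] 0.0
scene ['pixels', 'fx', 'fy', 'cx', 'cy', 'view', 'shot', 'c2w'] [ 1.093 -0.38   0.779] 461.2752424482573
slotted_ring [280. 181.] 0.88 [0.497 0.011 0.   ]
slotted_ring [393. 243.] 0.79 [ 0.757  0.121 -0.   ]
slotted_ring [281. 121.] 0.74 [0.321 0.121 0.   ]
lamp_base [200. 221.] 0.95 [ 0.513 -0.197  0.   ]
lamp_base [116. 148.] 0.8 [ 0.209 -0.283  0.   ]
lamp_base [101. 232.] 0.64 [ 0.438 -0.39   0.   ]
plain_ring [353. 141.] 0.92 [0.471 0.236 0.   ]
small_ring [362. 199.] 0.74 [0.631 0.139 0.   ]
side ['pixels', 'fx', 'fy', 'cx', 'cy', 'view', 'shot', 'c2w'] [0.391 0.794 0.78 ] 436.886950825086
slotted_ring [308. 259.] 0.97 [0.337 0.114 0.   ]
slotted_ring [130. 247.] 0.95 [0.761 0.119 0.   ]
slotted_ring [246. 224.] 0.7 [0.494 0.013 0.   ]
lamp_base [254. 172.] 0.95 [ 0.495 -0.199  0.   ]
lamp_base [347. 158.] 0.69 [ 0.222 -0.297  0.   ]
lamp_base [276. 137.] 0.62 [ 0.443 -0.387  0.   ]
plain_ring [246. 297.] 0.83 [0.468 0.234 0.   ]
small_ring [184. 257.] 0.74 [0.626 0.136 0.   ]
wrist ['pixels', 'fx', 'fy', 'cx', 'cy', 'T_tool_cam', 'shot', 'c2w'] [0.527 0.074 0.385] 269.48067766453653
slotted_ring [430.  84.] 0.87 [0.759 0.116 0.   ]
slotted_ring [110.  87.] 0.84 [0.333 0.112 0.   ]
slotted_ring [234. 157.] 0.74 [0.496 0.018 0.   ]
lamp_base [235. 284.] 0.83 [ 0.494 -0.19   0.   ]
small_ring [338.  70.] 0.64 [0.635 0.134 0.   ]
```

View pics/scene0.png

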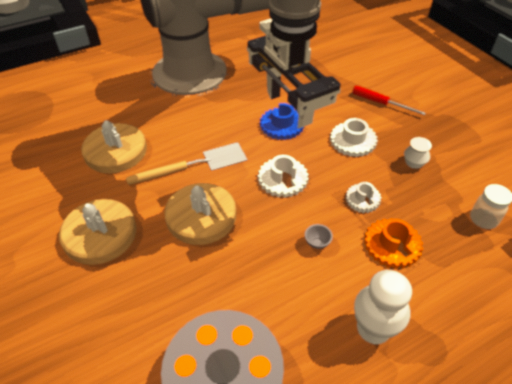

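View pics/wrist0.png

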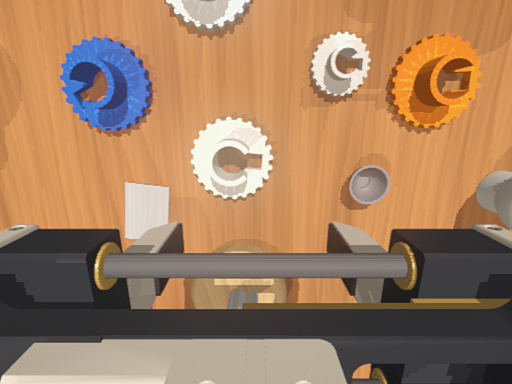

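```bash
cat >> h.py <<'E'
def rect(p,c,z,half=0.07,n=400):
    k=np.array([[-1,-1],[1,-1],[1,1],[-1,1]])*half
    src=np.float32([proj(p,[c[0]+a,c[1]+b,z]) for a,b in k])
    dst=np.float32([[0,n],[n,n],[n,0],[0,0]])   # right=+x, up=+y
    return cv2.warpPerspective(np.array(p["pixels"])[:,:,::-1].copy(),cv2.getPerspectiveTransform(src,dst),(n,n),flags=cv2.INTER_CUBIC)
E
python3 - <<'E'
from h import *
s=shoot("scene"); d=shoot("side"); w=shoot("wrist")
cv2.imwrite("pics/a.png",np.hstack([np.vstack([rect(w,(.496,.014),.048,n=290),rect(s,(.496,.014),.048,n=290)]),np.vstack([rect(s,(.50,-.197),.074,n=290),rect(d,(.50,-.197),.074,n=290)])]))
E
```

```text
(no output)
```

View pics/a.png

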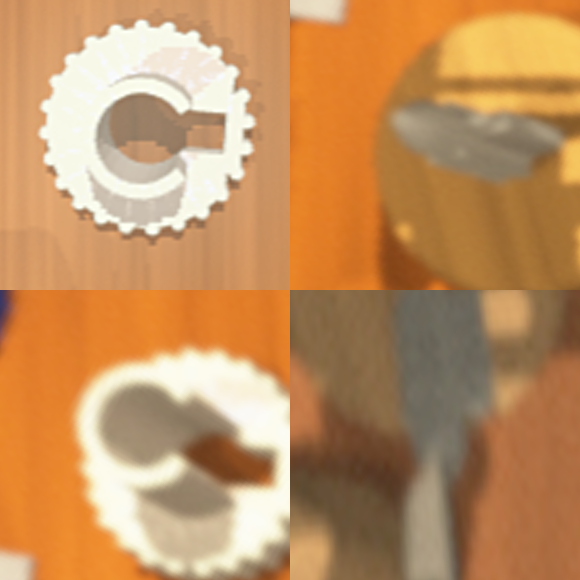

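Emit:
carry_out(commands=[[[-0.05,0,0],0,1],[[-0.05,-0.01,0],0,1],[[-0.05,-0.01,0],0,1],[[-0.05,0,0],0,1],[[-0.02,0,0],0,1],[[0,0,0],0,1],[[0,0,0],0,1]])

```text
time: 1.78
tool_pos: [0.5051, -0.2186, 0.2437]
tool_rot: [-3.141, -0.001, 1.572]
contact_force: [-0.2, 0.6, -0.5]
opening: 0.0916
grip_force: 0.0
```

```bash
python3 - <<'E'
from h import *
w=shoot("wrist"); print(robot.observe()["tool_pos"])
for d in robot.tip_of(w,"lamp_base"): print(np.round(d["at"]),d["p"],at_z(w,d["at"],0).round(4))
np.savez("w1.npz",c2w=w["c2w"],px=w["pixels"],k=[w["fx"],w["fy"],w["cx"],w["cy"]])
cv2.imwrite("pics/b.png",np.hstack([rect(w,(.50,-.197),.03,.085,n=400),rect(w,(.50,-.197),.068,.05,n=400)]))
E
```

```text
[ 0.50517197 -0.21839209  0.24376833]
[ 63. 220.] 0.87 [ 0.2124 -0.2961  0.    ]
[216. 276.] 0.75 [ 0.4426 -0.3944  0.    ]
[250. 153.] 0.66 [ 0.4989 -0.1937  0.    ]
```

View pics/b.png

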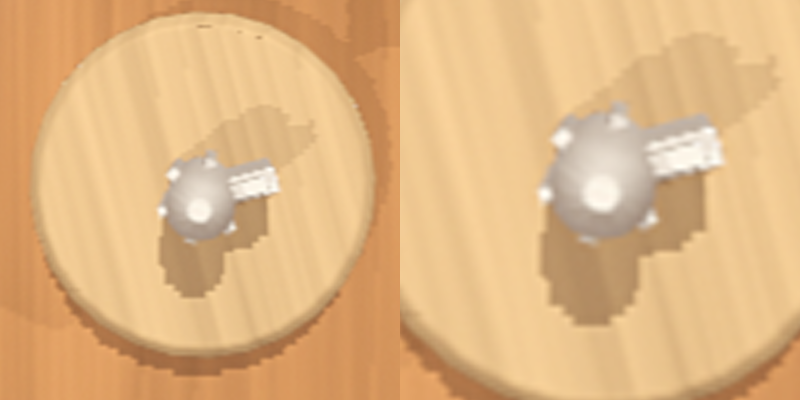

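Emit:
carry_out(commands=[[[0.047,-0.015,0],0,1],[[0.047,-0.015,0],0,1],[[0.047,-0.015,0],0,1],[[0.047,-0.015,0],0,1],[[0.047,0,0],0,1],[[0,0,0],0.175,1],[[0,0,0],0.175,1],[[0,0,0],0.175,1],[[0,0,0],0.175,1],[[0,0,0],0.175,1],[[0,0,0],0.175,1],[[0,0,0],0.175,1],[[0,0,0],0.175,1],[[0,0,0],0.172,1],[[0,0,0],0,1],[[0,0,0],0,1]])

```text
time: 3.88
tool_pos: [0.4449, 0.0156, 0.2439]
tool_rot: [-3.142, -0.0, 0.003]
contact_force: [0.4, 0.5, 0.4]
opening: 0.0919
grip_force: 0.0
```

```bash
python3 - <<'E'
from h import *
w=shoot("wrist"); print(robot.observe()["qpos"])
for d in robot.tip_of(w,"slotted_ring"): print(np.round(d["at"]),d["p"],at_z(w,d["at"],0).round(4))
cv2.imwrite("pics/c.png",np.hstack([rect(w,(.495,.015),.048,.07,n=400),rect(w,(.495,.015),.014,.07,n=400)]))
E
```

```text
[-1.37838502e-01  1.95262520e-01  1.72767214e+00  4.71711810e-05
  1.21840805e+00  1.43073325e+00]
[257. 133.] 0.63 [0.4982 0.0134 0.    ]
[195. 241.] 0.56 [0.3319 0.109  0.    ]
```

View pics/c.png

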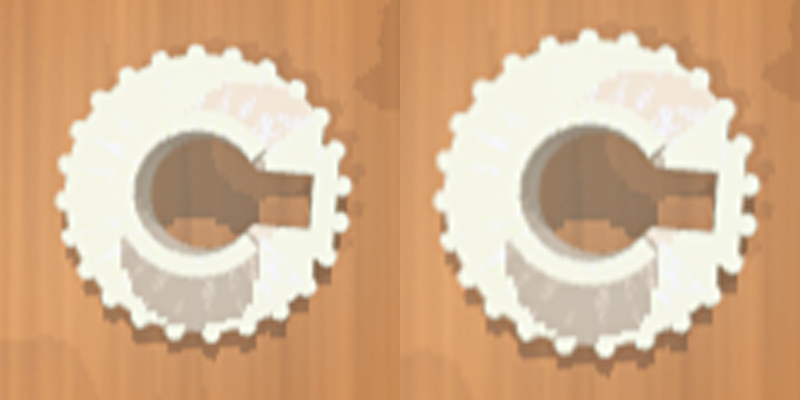

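Emit:
carry_out(commands=[[[0.049,-0.0024,0],0,1],[[0,0,0.05],0.07,1],[[0,0,0.05],0,1],[[0,0,0.05],0,1],[[0,0,0.03],0,1],[[0,0,0.015],0,1],[[0,0,0.01],0,1],[[0,0,0],0,1],[[0,0,0],0,1],[[0,0,0],0,0.4],[[0,0,0],0,0.4],[[0,0,0],0,0.4],[[0,0,0],0,0.4],[[0,0,0],0,0.4],[[0,0,0],0,0.4]], newtons=20)

```text
time: 5.85
tool_pos: [0.4941, 0.0174, 0.0388]
tool_rot: [3.142, -0.0, -0.071]
contact_force: [-0.3, -0.1, 2.1]
opening: 0.0577
grip_force: 20.0
```

Emit:
carry_out(commands=[[[0,0,-0.03],0,0.4],[[0,0,-0.05],0,0.4],[[0,0,-0.05],0,0.4],[[0.004,0.04,0],0,0.4],[[0.005,0.045,0],0,0.4],[[0.005,0.045,0],0,0.4],[[0.005,0.045,0],0,0.4],[[0.0027,0.032,0],0,0.4],[[0,0,0],-0.15,0.4],[[0,0,0],-0.14,0.4],[[0,0,0],0,0.4],[[0,0,0],0,0.4]])

```text
time: 7.35
tool_pos: [0.5008, -0.1905, 0.1685]
tool_rot: [-3.141, 0.0, 0.216]
contact_force: [-0.4, -0.0, -1.3]
opening: 0.0578
grip_force: 20.0
```

```bash
python3 - <<'E'
from h import *
print(robot.observe()["tool_pos"],robot.observe()["tool_rot"])
o=[]
for c in ("wrist","side","scene"):
    p=shoot(c)
    if c=="wrist": o.append(cv2.resize(np.array(p["pixels"])[:,:,::-1],(533,400))[:,120:400])
    else:
        u,v=proj(p,[.50,-.19,.1]).astype(int); I=np.array(p["pixels"])[:,:,::-1]
        o.append(cv2.resize(I[v-80:v+60,u-45:u+45],(257,400),interpolation=cv2.INTER_CUBIC))
cv2.imwrite("pics/d.png",np.hstack(o))
E
```

```text
[ 0.50083671 -0.19051248  0.16853952] [-3.14131991e+00  2.41498301e-04  2.16219672e-01]
```

View pics/d.png

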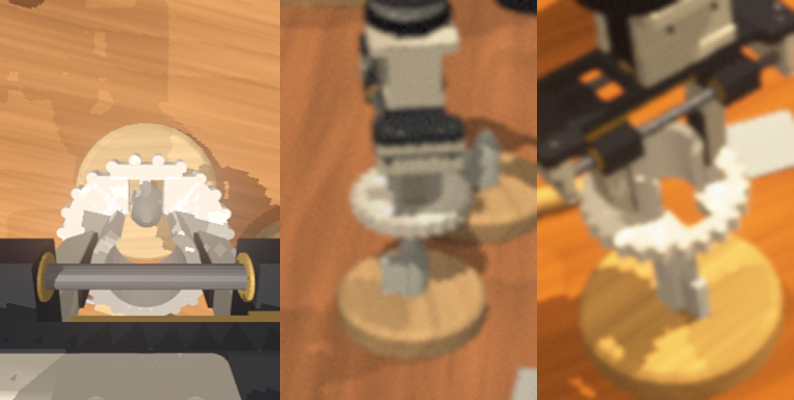

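The ring is held level above the hub. The wrist view (left panel, hub at about (147,205)) shows the hub and key lined up with the slot. I'm lowering it in stages and checking the force.

Emit:
carry_out(commands=[[[0,0,0.02],0,0.4],[[0,0,0.02],0,0.4],[[0,0,0.015],0,0.4],[[0,0,0.01],0,0.4],[[0,0,0.01],0,0.4],[[0,0,0],0,0.4],[[0,0,0],0,0.4]])

```text
time: 8.38
tool_pos: [0.5013, -0.1908, 0.0941]
tool_rot: [3.141, -0.001, 0.219]
contact_force: [-0.3, -0.7, -1.2]
opening: 0.0577
grip_force: 20.0
```

Emit:
carry_out(commands=[[[0,0,0.01],0,0.4],[[0,0,0.008],0,0.4],[[0,0,0.004],0,0.4],[[0,0,0.002],0,0.4],[[0,0,0],0,0.4],[[0,0,0],0,0.4]])

```text
time: 9.12
tool_pos: [0.5011, -0.1907, 0.0699]
tool_rot: [3.141, -0.0, 0.219]
contact_force: [-0.3, 1.0, -1.3]
opening: 0.0578
grip_force: 20.0
```

```bash
python3 - <<'E'
from h import *
o=[]
for c in ("wrist","side","scene"):
    p=shoot(c)
    if c=="wrist": o.append(cv2.resize(np.array(p["pixels"])[:,:,::-1],(533,400))[:,120:400])
    else:
        u,v=proj(p,[.50,-.19,.06]).astype(int); I=np.array(p["pixels"])[:,:,::-1]
        o.append(cv2.resize(I[v-80:v+60,u-45:u+45],(257,400),interpolation=cv2.INTER_CUBIC))
cv2.imwrite("pics/e.png",np.hstack(o))
E
```

```text
(no output)
```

View pics/e.png

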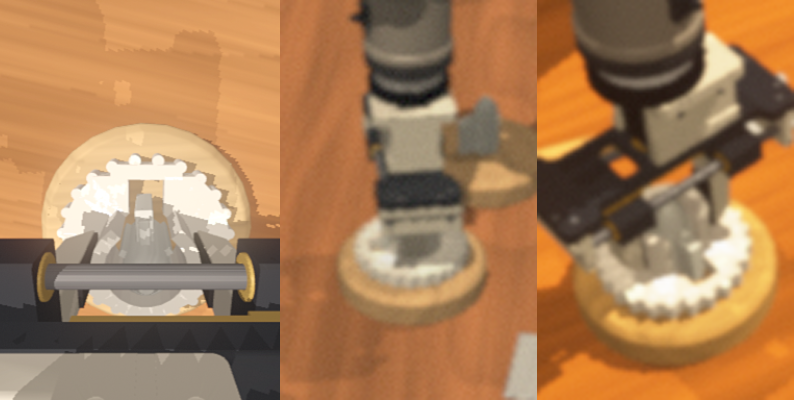

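The key lies in the slot, at about (145,205) in the left panel, and the ring is a hair above the plinth. Lowering the last millimetre.

Emit:
carry_out(commands=[[[0,0,0.001],0,0.4],[[0,0,0.0005],0,0.4],[[0,0,0],0,0.4]])

```text
time: 9.65
tool_pos: [0.5011, -0.1907, 0.0688]
tool_rot: [3.141, -0.001, 0.219]
contact_force: [-0.5, 0.5, 5.8]
opening: 0.058
grip_force: 20.0
```

Emit:
carry_out(commands=[[[0,0,0],0,0.7],[[0,0,0],0,0.9],[[0,0,0],0,0.9],[[0,0,0],0,0.9],[[0,0,-0.02],0,0.9],[[0,0,-0.04],0,0.9],[[0,0,-0.05],0,0.9],[[-0.05,0,-0.05],0,0.9],[[-0.04,0,0],0,0.9],[[0,0,0],0,0.9],[[0,0,0],0,0.9]])

```text
time: 11.02
tool_pos: [0.4192, -0.209, 0.2224]
tool_rot: [3.141, -0.001, 0.218]
contact_force: [-0.2, -0.1, -0.3]
opening: 0.0826
grip_force: 0.0
```

```bash
python3 - <<'E'
from h import *
w=shoot("wrist"); s=shoot("side"); u,v=proj(s,[.50,-.19,.06]).astype(int); I=np.array(s["pixels"])[:,:,::-1]
cv2.imwrite("pics/f.png",np.hstack([rect(w,(.50,-.19),.044,.08,n=400),cv2.resize(I[v-50:v+50,u-50:u+50],(400,400))]))
E
```

```text
(no output)
```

View pics/f.png

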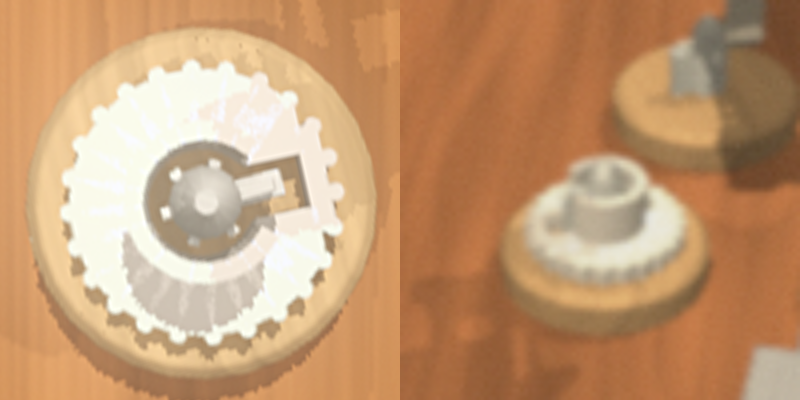

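The ring lies flat on the plinth, centred on the hub at about (205,203), with the key inside the slot.

```bash
python3 -c "
from cell import robot
print(robot.hand_in())"
```

```text
the job is handed in; nothing more can be done
None
```

The slotted ring sits flat on the plinth of the leftmost lamp base with its slot over the key. I held it until it touched down, then released it, and handed the job in at about 11 s; no verdict came back.

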